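# Fold back the engraver's bifold cover and switch it on with its key

## Robot

A 6-joint arm with a two-finger parallel gripper is mounted at the origin on a cart in front of the work surface, level with it; the furniture and walls round the work are solid. World frame = base frame: x ahead of the robot, y to its left, z up, the work surface at z = 0. Lengths are in m, angles in rad, forces in N, time in s.
With the tool pointing down it reaches from about 0.225 to 0.875 m from the base axis. Payload 3.4 kg.
Tool frame: the origin (TCP) lies on the centre line of the jaws, within the pads' length; the fingertips stand 19 mm ahead of it and the grasp point (between the pads) is the TCP; z points along the fingers, y is the direction in which the jaws open and shut (so a half turn about z gives the same grasp; the last joint's range is limited). The gripper opens to 85 mm and grips with 20 to 120 N. Pads are 22 mm wide; open, the fingers measure 114 mm over their backs; the gripper's body (76 mm by 85 mm) begins 54 mm behind the grasp point. The pads swing forward as they close: fully open they stand 13 mm farther back than shut.
Start: joints at [1.168, 0.276, 1.505, -0, 1.361, -0.121], TCP at [0.16, 0.552, 0.25] pointing down, gripper open.
Joint ranges: [-2.89, 2.89], [-0.75, 2.08], [0.22, 2.7], [-1.18, 4.32], [0.11, 2.71], [-2.7, 2.7]. Speed limits (rad/s): [2.57, 2.57, 3.14, 3.14, 3.14, 3.14].

## Interface

Orientations are given as a unit quaternion [w, x, y, z].
In Python, from rig import monitor, eyes, manip, models gives the robot as it stands.
- The arm moves only by the tool send_rows, never from a script. Its argument "deltas" is a list of rows, each an object with "dp": the shift along the world's x, y, z each as a share of 0.12 m, from -1 to 1, a list of three; "rotation": the turn, a rotation vector about the world's x, y, z each as a share of 0.5 rad, from -1 to 1, a list of three. In form: [{"dp": [dx, dy, dz], "rotation": [rx, ry, rz]}, ...]. A call has 1 to 12 rows; each row is the pose to reach, as a shift and turn from the pose commanded when the call began; what a row does not reach only later rows make up. A row lasts 1/12 s, in which the tool goes at most 41.7 mm and 7.16 degrees, less where a joint would pass 70% of its speed; a pose out of reach is approached as far as the arm can. A call with a number of a shift or a turn outside -1 to 1 is refused whole. A call with a gripper value outside its range is refused whole. "fingers" is the closure, from -1 (fully open) to 1 (shut), set as the call begins (left out, the last holds). The fingers move at their own pace and stop on an object; "grip_force" is the grip in N (left out, the last holds). Time passes only in rows, so rows that repeat a pose let the fingers close. It gives the time, the measured TCP pose, the force and the opening at its end, in the units of the state.
- monitor.get_state(): the state, without advancing time (a new reading comes with each control period).
- eyes.get_image(name): name is "scene" or "top" or "wrist"; returns a dict with "color" (420x560x3 uint8, red, green, blue), "depth" (420x560 float32, m along the optical axis (not along the pixel's ray), 0 where there is no reading), "mtx" (3x3 intrinsics, pixels), "rvec" (rotation vector, rad) and "tvec" (3), from world to camera coordinates, as OpenCV has them. Camera axes: x right, y down, z forward; pixel columns grow to the right and rows downward; lengths in m; the calibration is good to about 2 mm. A picture is of the moment at which its call begins.
- manip.sign_off(): hands the job in, once; it reports no verdict.
Trained networks look in a picture, given as the dict that the camera call returned (one of the last four; its "shot" number tells which), for a name from the list of things; names that differ only in an ending like _2 or _b are one class to them, and where a whole thing is asked for, a point or a joint stands for the part that bears it (a point fixed in the world has none). Each returns a list of dicts, best first, with "score" (0 to 1); they miss things now and then, are a little off and sometimes report something else, mostly with a low value. They report only what shows in the picture. A call takes as long as a camera call. They do not tell look-alikes from the thing itself.
- models.find_in(name, picture): "box" ([left, top, right, bottom] in pixels, round what is visible of it).
The state is a dict: "clock": time; "qpos": joint angles; "qd": joint speeds; "effort": joint torques, N m; "position": TCP position; "ee_rot": TCP orientation; "contact_force": force on the tool from outside, world axes, zero at the start; "moment": the same for the moment, N m; "width": finger opening in m.
Only numpy, scipy, OpenCV 4.12 (cv2) and the standard library are available. Lean on these libraries where they do the work, as an engineer would, in place of code of your own. Each camera call takes 0.05 s, during which the arm holds its last target.

## Task

Get the small seal engraver ready for use: push its white two-panel dust cover all the way back so that the two panels stand folded flat against each other and stay there. Then take the red key from its wooden stand, push it fully into the key switch beside the cover and turn it clockwise to its stop, to on; let go and leave the key in. Do not knock over or shift the paste pot or the stone figure.

Things in the scene. Friction and masses are not known exactly. Their poses are not given: they have to be found in the camera images.
- engraver: Fixed grey desktop engraver, 170 (x) x 220 (y) x 55 mm high; origin: centre of its underside on the table; x to its rear, y to its left, z up. Its front faces the robot roughly. Deck at z 55; a sunken bed (x -52..52, y -30..90), its contents below the deck, opens under the cover. The right strip carries the key switch and behind it, at (55, -73), a red stop button 13 mm proud.
- cover_rear (a joint): Angle of the cover's rear panel (rad): 0 flat over the bed, 1.55 (stop) upright, fully folded. White panels, each 58 long, 120 wide, 5 mm thick. Rear one hinged at point cover_hinge; front one hinged to its other edge, its free edge led on level rails 116 cos q mm in front of that hinge; middle hinge 58 sin q mm above it. Starts as a low tent, 0.3-0.6. Stiff hinges stay put; 3 to 8 N push it.
- cover_hinge (a point): Middle of the rear panel's fixed hinge line, on the engraver at (60, 30, 61) mm; its axes are the engraver's. The hinge line runs along the engraver's y.
- cover_bar (a point): Middle of the black round pull bar (10 mm thick, 84 mm long along the engraver's y) on the front panel: 26 mm off the panel's under face, 10 mm from its free edge. It stands on top in the low tent and points forward, 10 mm above cover_hinge's height, when folded. Push it from its front side.
- key_switch (a joint): Angle of the key switch (rad): 0 off (start), grows clockwise seen from above, 1.05 (the stop) is on. It stays where it is left (about 0.04 N m). There is up to about 0.25 rad of play between key and slot.
- switch_slot (a point): Centre of the key slot's mouth, on top of the steel turret (36 mm across, 24 mm tall) on the deck, at (-30, -73, 79) mm in the engraver's frame. Slot 24 mm deep, 14.4 mm long along this point's x, 7.4 mm wide along its y; the point turns with the switch; at off its axes are the engraver's. The key enters from above, either way round.
- key: Loose key, 28 to 56 g. Origin: centre of the underside (shoulder) of its red bow; z up. Bow 28 (x) x 10 (y) x 42 mm, grip it across y above the steel collar (30 x 18 x 4 mm) at its foot. Brass blade below: 12 (x) x 5 (y) mm, z -16..0, then a tip 9 x 3 mm to z -20. Fully in, the shoulder rests on the turret's top (point switch_slot). Starts upright in its stand, shoulder on the stand's top.
- key_stand: Fixed wooden block, 56 x 44 x 30 mm high, with a slot through it in which the key stands; origin at the centre of its underside, axes along those of the key at the start.
- paste_pot: Loose round red paste pot, 44 mm across, 19 mm high, on the table to the right of the engraver; origin at the centre of its underside. Leave alone.
- stone_figure: Loose reddish stone animal figure, 44 x 52 x 78 mm high, standing on the table at the far right; origin at the centre of its underside. Leave alone.
- cover_front (a joint): Angle (rad) by which the front panel is folded under the rear one about the middle hinge; linked by the rails, always twice joint cover_rear: 0 both flat, 3.1 folded against each other. Pushing the pull bar towards the engraver's rear (+x) folds the tent up.
Mind the look-alikes: they are no part of the job. Several things have the shape of the key; the one meant has the colours described above.

How it is judged:
By the outcome, as a careful person would: the job done as asked, in the order asked, and still so for the second after the job is handed in, with the robot touching nothing.
It also fails if it takes over 61 s, if anything falls off the work surface, if the arm or the gripper's body presses on something with over 40 N, if the wrist force passes 120 N, or if a joint passes its speed limit or range.

## Working session

There is one attempt and no reset: what is moved stays moved. The work goes in short steps, Python scripts to look and compute and a tool call to move; the robot and the scene stay as the last step left them, time stands still between calls to the robot, and variables do not carry over. Pictures are saved under pics/ and viewed, and the job is handed in when it is done.

Besides the shell and the picture viewer there is one more tool, called after "Emit:" by a JSON object that holds its "op" and its "data". send_rows: Moves the arm, as the interface text tells. Its arguments: {"type":"object","properties":{"deltas":{"type":"array","items":{"type":"object","properties":{"dp":{"type":"array","items":{"type":"number"}},"rotation":{"type":"array","items":{"type":"number"}}}}},"fingers":{"type":"number"},"grip_force":{"type":"number"}},"required":["deltas"]}

```bash
mkdir -p pics; ls
python3 - <<'E'
from rig import monitor, eyes, manip, models
import cv2,pickle
print(monitor.get_state())
for n in ["scene","top"]:
    p=eyes.get_image(n)
    pickle.dump(p,open(f"pics/{n}0.pkl","wb"))
    cv2.imwrite(f"pics/{n}0.png",p["color"][:,:,::-1])
    print(n,p["mtx"].tolist(),p["rvec"],p["tvec"])
    for o in ["engraver","key","key_stand","cover_bar","switch_slot","paste_pot","stone_figure","cover_rear","cover_front"]:
        print(o,[([round(float(b)) for b in d["box"]],round(d["score"],2)) for d in models.find_in(o,p)][:5])
E
```

```text
pics
{'clock': 0.0, 'qpos': array([ 1.16802126e+00,  2.76611281e-01,  1.50612886e+00,  2.58034196e-05,
        1.36069183e+00, -1.21000098e-01]), 'qd': array([-0.00178952, -0.00122042, -0.0014583 ,  0.00081632,  0.00085382,
        0.00054007]), 'effort': array([ 9.36043361e-04, -4.16760170e+01, -2.45808291e+01,  8.20377409e-05,
        1.07548750e-02, -3.30263083e-05]), 'position': array([0.15968987, 0.55187418, 0.24943209]), 'ee_rot': array([-2.50288651e-04,  1.40424477e-01,  9.90090966e-01, -8.85033995e-04]), 'contact_force': array([ 0.08345356,  0.30572962, -0.08785648]), 'moment': array([-0.0107491 , -0.03704578,  0.01386685]), 'width': 0.08568661393782273}
scene [[474.46871104618845, 0.0, 279.4185331937284], [0.0, 474.46871104618845, 208.93623210134078], [0.0, 0.0, 1.0]] [ 0.50957647 -2.35341353  1.57342942] [0.48090545 0.16830945 0.98646864]
engraver [([242, 195, 331, 251], 0.86)]
key [([172, 294, 190, 323], 0.87), ([249, 250, 262, 278], 0.78), ([215, 248, 223, 271], 0.7), ([180, 259, 195, 282], 0.55)]
key_stand [([172, 272, 204, 300], 0.87)]
cover_bar [([274, 200, 316, 228], 0.58)]
switch_slot []
paste_pot []
stone_figure [([300, 174, 310, 198], 0.77), ([241, 195, 329, 252], 0.2)]
cover_rear [([254, 198, 314, 226], 0.7)]
cover_front []
top [[537.3245394208379, 0.0, 277.14329005793786], [0.0, 537.3245394208379, 207.1798877220342], [0.0, 0.0, 1.0]] [ 2.21472368 -1.99409041  0.21192814] [-0.03629648  0.54200019  1.40567654]
engraver [([276, 178, 357, 245], 0.8)]
key [([182, 166, 194, 180], 0.62), ([149, 187, 157, 198], 0.43), ([214, 208, 225, 221], 0.4)]
key_stand [([176, 166, 198, 191], 0.67), ([403, 192, 425, 208], 0.37), ([281, 187, 328, 234], 0.19)]
cover_bar [([281, 208, 328, 232], 0.71)]
switch_slot []
paste_pot [([370, 242, 388, 258], 0.47)]
stone_figure [([402, 188, 424, 210], 0.8), ([284, 187, 326, 232], 0.21)]
cover_rear [([284, 186, 328, 233], 0.72)]
cover_front [([278, 208, 328, 230], 0.67)]
```

Run:
```python
import cv2
a=cv2.imread("pics/scene0.png")[160:340,140:360]; cv2.imwrite("pics/s0c.png",cv2.resize(a,None,fx=3.3,fy=3.3,interpolation=cv2.INTER_CUBIC))
a=cv2.imread("pics/top0.png")[140:290,130:440]; cv2.imwrite("pics/t0c.png",cv2.resize(a,None,fx=2.5,fy=2.5,interpolation=cv2.INTER_CUBIC))
```

```text
(no output)
```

View pics/scene0.png

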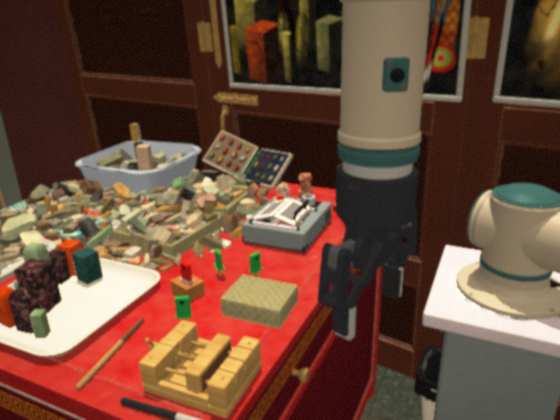

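View pics/top0.png

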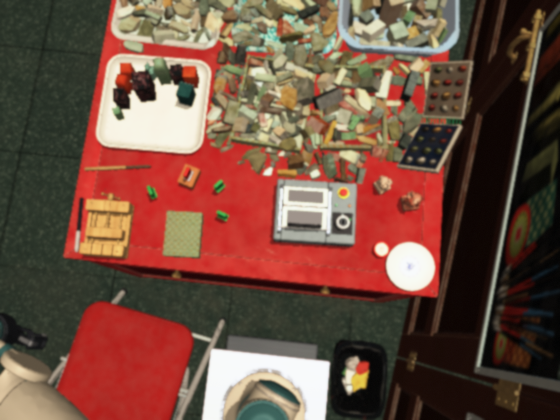

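```bash
ls pics
```

```text
s0c.png
scene0.pkl
scene0.png
t0c.png
top0.pkl
top0.png
```

View pics/s0c.png

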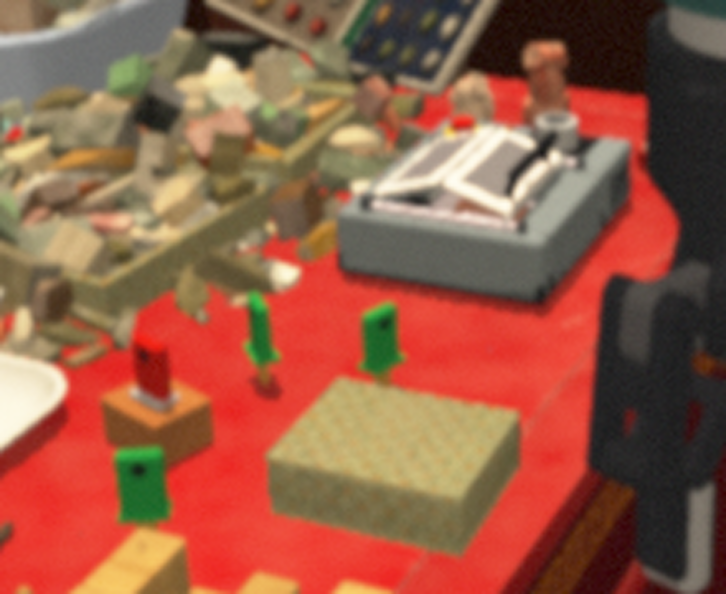

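View pics/t0c.png

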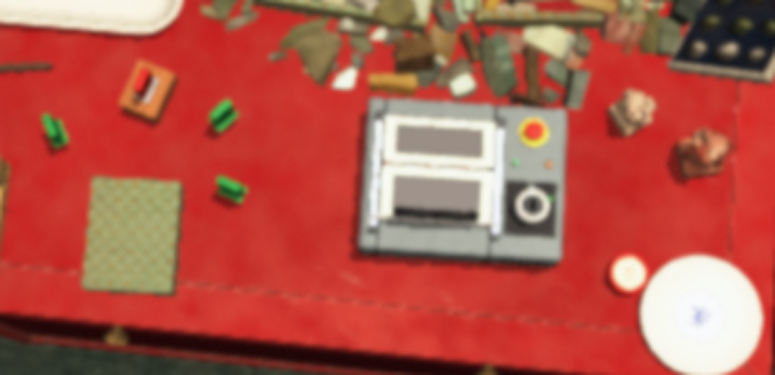

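Candidates for the key in the top picture: a red one in the wooden stand at (188,173), and green ones at (152,192), (219,186) and (222,216). The red one in the stand matches the description. Next I measure.

```bash
cat > h.py <<'E'
import numpy as np,cv2,pickle
from scipy.spatial.transform import Rotation as R
def cam(p):
    return cv2.Rodrigues(np.array(p["rvec"],float))[0],np.array(p["tvec"],float).ravel(),np.array(p["mtx"])
def cloud(p):
    Rm,t,K=cam(p); d=p["depth"]; v,u=np.mgrid[:d.shape[0],:d.shape[1]]
    c=np.stack([(u-K[0,2])/K[0,0]*d,(v-K[1,2])/K[1,1]*d,d],-1)
    w=(c-t)@Rm; w[d<=0]=np.nan; return w
def plane(p,uv,z):
    Rm,t,K=cam(p); uv=np.atleast_2d(uv).astype(float)
    r=np.c_[(uv[:,0]-K[0,2])/K[0,0],(uv[:,1]-K[1,2])/K[1,1],np.ones(len(uv))]@Rm
    o=-t@Rm; return o+r*((z-o[2])/r[:,2])[:,None]
def proj(p,X):
    return cv2.projectPoints(np.atleast_2d(X).astype(float),np.array(p["rvec"],float),np.array(p["tvec"],float),p["mtx"],None)[0][:,0]
E
python3 - <<'E'
from h import *
p=pickle.load(open("pics/top0.pkl","rb")); w=cloud(p)
print("table z",np.nanmedian(w[215:245,230:265,2]))
# engraver: points z in 0.045..0.062
x0,x1,y0,y1=265,368,168,255
s=w[y0:y1,x0:x1]; m=(s[...,2]>0.04)&(s[...,2]<0.10)
m=cv2.morphologyEx(m.astype(np.uint8),cv2.MORPH_OPEN,np.ones((3,3)))
n,l,st,c=cv2.connectedComponentsWithStats(m); k=1+np.argmax(st[1:,4]); print(st)
cs=cv2.findContours((l==k).astype(np.uint8),cv2.RETR_EXTERNAL,cv2.CHAIN_APPROX_NONE)[0]
ct=max(cs,key=len)[:,0]+[x0,y0]
P=plane(p,ct,0.055)[:,:2].astype(np.float32)
r=cv2.minAreaRect(P*1000); print(r, cv2.boxPoints(r))
for n,uv,z in [("turret",(343,222),.079),("stop",(343,193),.068),("key",(188,173),.07),("stand",(189.5,176),.03),("pot",(381,250),.019)]:
    print(n,plane(p,uv,z)[0],w[int(uv[1]),int(uv[0])])
s=w[150:200,165:215]; m=(s[...,2]>0.02); m[(s[...,2]>0.04)]=1
n,l,st,c=cv2.connectedComponentsWithStats(m.astype(np.uint8)); print(st,c+[165,150])
E
```

```text
table z -0.00015958856795622088
[[   0    0  103   87 4090]
 [   9   11   83   67 4871]]
((542.1873779296875, -84.44418334960938), (171.29905700683594, 219.1699676513672), 2.164417028427124) [[ 452.4602     21.827877]
 [ 460.73767  -197.18573 ]
 [ 631.91455  -190.71625 ]
 [ 623.6371     28.297363]]
turret [ 0.51639839 -0.15864141  0.079     ] [ 0.5206896  -0.16098313  0.05710812]
stop [ 0.59841502 -0.15349206  0.068     ] [ 0.59837241 -0.15347475  0.06816891]
key [0.60951793 0.27257866 0.07      ] [0.61064634 0.27343597 0.06566761]
stand [0.61173055 0.27509902 0.03      ] [0.60868105 0.27427086 0.04139371]
pot [ 0.46109047 -0.27515557  0.019     ] [ 0.46106895 -0.27512952  0.01914315]
[[   0    0   50   50 2128]
 [   1    0   14    3   24]
 [  16    1    3    2    4]
 [  21    0    9    3   12]
 [  13   14   23   24  329]
 [  49   35    1    2    2]
 [  49   38    1    1    1]] [[189.7612782  174.73496241]
 [173.5        150.75      ]
 [182.         151.75      ]
 [190.41666667 150.83333333]
 [188.81155015 175.74468085]
 [214.         185.5       ]
 [214.         188.        ]]
```

Run:
```python
from h import *
from rig import eyes,monitor
p=eyes.get_image("wrist"); s=monitor.get_state()
cv2.imwrite("pics/w0.png",p["color"][:,:,::-1])
Rm,t,K=cam(p); q=s["ee_rot"]; T=R.from_quat([q[1],q[2],q[3],q[0]]).as_matrix()
o=-t@Rm; print("cam in tool",T.T@(o-s["position"]),"axes in tool\n",T.T@Rm.T,K[0,0]); print(T)
# stand pose from scene cloud
for n in ["top0","scene0"]:
    pp=pickle.load(open(f"pics/{n}.pkl","rb")); w=cloud(pp).reshape(-1,3); c=pp["color"].reshape(-1,3)
    m=(abs(w[:,0]-.61)<.05)&(abs(w[:,1]-.274)<.05)&(w[:,2]>.026)&(w[:,2]<.032)
    r=cv2.minAreaRect((w[m,:2]*1000).astype(np.float32)); print(n,m.sum(),r)
    m=(abs(w[:,0]-.61)<.05)&(abs(w[:,1]-.274)<.05)&(w[:,2]>.045)
    r=cv2.minAreaRect((w[m,:2]*1000).astype(np.float32)); print(" key",m.sum(),r)
    # bar: dark pts over cover
    m=(abs(w[:,0]-.53)<.09)&(abs(w[:,1]+.06)<.08)&(w[:,2]>.07)&(c.max(1)<70)
    print(" bar",m.sum(),np.median(w[m],0), np.percentile(w[m],[5,95],axis=0))
```

```text
cam in tool [ 0.07574657 -0.00038773 -0.12372952] axes in tool
 [[ 5.04945226e-04 -9.55317277e-01 -2.95581875e-01]
 [ 9.99999818e-01  3.84633790e-04  4.65176797e-04]
 [-3.30700654e-04 -2.95582056e-01  9.55317297e-01]] 349.48098557619693
[[-9.60584287e-01  2.77988899e-01  2.13281634e-05]
 [ 2.77988900e-01  9.60584284e-01  6.70133420e-05]
 [-1.85853340e-06  7.03009560e-05 -9.99999998e-01]]
top0 144 ((613.0765991210938, 277.6293640136719), (44.627159118652344, 56.993675231933594), 73.61637115478516)
 key 58 ((611.734619140625, 276.9727478027344), (12.200455665588379, 28.697385787963867), 72.61278533935547)
 bar 69 [ 0.49341064 -0.05552267  0.09350652] [[ 0.49082141 -0.09152678  0.08940391]
 [ 0.49682154 -0.01867857  0.09823723]]
scene0 90 ((613.744140625, 280.2181396484375), (44.711517333984375, 61.56345748901367), 75.46955108642578)
 key 161 ((613.0379028320312, 281.7973937988281), (11.366114616394043, 29.57526397705078), 81.03651428222656)
 bar 31 [ 0.49076383 -0.04929406  0.09524786] [[ 0.48984206 -0.08446535  0.0912279 ]
 [ 0.49352262 -0.01030638  0.0977861 ]]
```

View pics/w0.png

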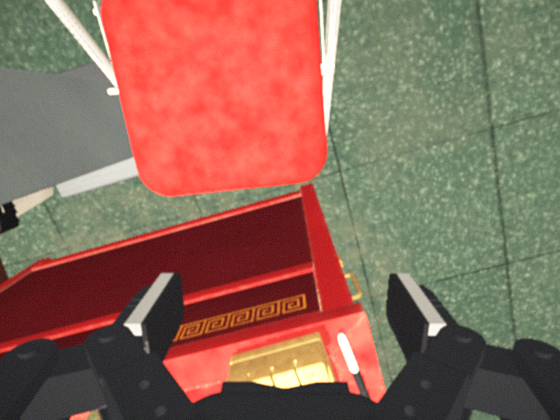

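Emit:
{"op": "send_rows", "data": {"deltas": [{"dp":[0.1,-0.2,0],"rotation":[0,0,0.03]},{"dp":[0.22,-0.47,0],"rotation":[0,0,0.06]},{"dp":[0.35,-0.74,0],"rotation":[0,0,0.1]},{"dp":[0.47,-1,0],"rotation":[0,0,0.13]}], "fingers": 1}}

```text
clock: 1.38
position: [0.2166, 0.431, 0.2502]
ee_rot: [0.0, 0.107, 0.994, -0.0]
contact_force: [1.3, 0.9, 0.6]
width: 0.039
```

Emit:
{"op": "send_rows", "data": {"deltas": [{"dp":[0.12,-0.26,0],"rotation":[0,0,0.03]},{"dp":[0.24,-0.51,0],"rotation":[0,0,0.06]},{"dp":[0.36,-0.77,0],"rotation":[0,0,0.1]},{"dp":[0.47,-1,0],"rotation":[0,0,0.13]}]}}

```text
clock: 1.72
position: [0.273, 0.3105, 0.2505]
ee_rot: [0.0, 0.075, 0.997, -0.0]
contact_force: [1.4, 0.6, -0.2]
width: -0.0001
```

Emit:
{"op": "send_rows", "data": {"deltas": [{"dp":[0.12,-0.26,0],"rotation":[0,0,0.03]},{"dp":[0.24,-0.51,0],"rotation":[0,0,0.06]},{"dp":[0.36,-0.77,0],"rotation":[0,0,0.1]},{"dp":[0.47,-1,0],"rotation":[0,0,0.13]}]}}

```text
clock: 2.05
position: [0.3295, 0.1906, 0.2506]
ee_rot: [0.001, 0.043, 0.999, 0.0]
contact_force: [0.4, 0.1, 0.1]
width: 0.0003
```

Emit:
{"op": "send_rows", "data": {"deltas": [{"dp":[0.12,-0.26,0],"rotation":[0,0,0.03]},{"dp":[0.24,-0.51,0],"rotation":[0,0,0.06]},{"dp":[0.36,-0.77,0],"rotation":[0,0,0.1]},{"dp":[0.47,-1,0],"rotation":[0,0,0.13]},{"dp":[0.47,-1,0],"rotation":[0,0,0.13]}]}}

```text
clock: 2.47
position: [0.3883, 0.0679, 0.2507]
ee_rot: [0.001, 0.013, 1.0, -0.002]
contact_force: [-0.2, -0.1, -0.3]
width: -0.0
```

Emit:
{"op": "send_rows", "data": {"deltas": [{"dp":[0.12,-0.26,0],"rotation":[0,0,0.03]},{"dp":[0.24,-0.51,0],"rotation":[0,0,0.06]},{"dp":[0.36,-0.77,0],"rotation":[0,0,0.1]},{"dp":[0.47,-1,0],"rotation":[0,0,0.13]},{"dp":[0.47,-1,0],"rotation":[0,0,0.13]},{"dp":[0.47,-1,0],"rotation":[0,0,0.13]}]}}

```text
clock: 2.97
position: [0.4423, -0.0482, 0.2501]
ee_rot: [-0.0, -0.02, 1.0, 0.0]
contact_force: [-0.2, 0.5, 0.1]
width: -0.0002
```

Run:
```python
from h import *
from rig import eyes,monitor,models
p=eyes.get_image("wrist"); s=monitor.get_state()
pickle.dump(p,open("pics/w1.pkl","wb"))
cv2.imwrite("pics/w1.png",p["color"][:,:,::-1]); print(s["position"],s["ee_rot"])
for o in ["engraver","cover_bar","switch_slot"]: print(o,models.find_in(o,p))
```

```text
[ 0.44151772 -0.04722909  0.25003289] [-6.38032913e-04 -2.09383848e-02  9.99780339e-01  6.71400924e-04]
engraver [{'box': [130.5, 187.3, 358.2, 334.0], 'score': 0.78}, {'box': [208.0, 234.8, 344.5, 320.4], 'score': 0.68}]
cover_bar [{'box': [208.2, 235.3, 346.9, 295.9], 'score': 0.68}]
switch_slot [{'box': [141.3, 240.9, 188.9, 280.5], 'score': 0.77}]
```

View pics/w1.png

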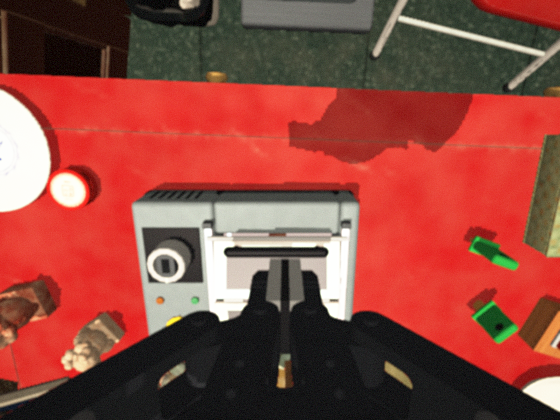

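```bash
cat >> h.py <<'E'
def eng(X,c=(0.5422,-0.0844),yaw=0.0378):
    X=np.atleast_2d(X)/1000.; cs,sn=np.cos(yaw),np.sin(yaw)
    return np.c_[c[0]+cs*X[:,0]-sn*X[:,1],c[1]+sn*X[:,0]+cs*X[:,1],X[:,2]]
def slotrect(a=0): # clockwise angle
    L=np.array([[7.2,3.7],[7.2,-3.7],[-7.2,-3.7],[-7.2,3.7]]); c,s=np.cos(-a),np.sin(-a)
    L=L@np.array([[c,s],[-s,c]]); return np.c_[L+[-30,-73],np.full(4,79)]
E
python3 - <<'E'
from h import *
p=pickle.load(open("pics/w1.pkl","rb")); im=p["color"][:,:,::-1].copy()
S=6; x0,y0=125,180; big=cv2.resize(im[y0:y0+95,x0:x0+130],None,fx=S,fy=S,interpolation=cv2.INTER_CUBIC)
def dr(X,col,closed=True):
    q=((proj(p,eng(X))-[x0,y0]+.5)*S-.5).astype(int); cv2.polylines(big,[q],closed,col,1)
dr(slotrect(),(0,255,0))
t=np.linspace(0,6.28,40); dr(np.c_[-30+18*np.cos(t),-73+18*np.sin(t),79+0*t],(255,255,0))
dr([[-85,-110,55],[-85,110,55],[85,110,55],[85,-110,55]],(255,0,255))
dr([[-85,-110,0],[-85,110,0],[85,110,0],[85,-110,0]],(255,0,0))
for q in (.35,.4,.45):
    dr([[60-106*np.cos(q)-26*np.sin(q),y,61+10*np.sin(q)+26*np.cos(q)] for y in (-12,72)],(0,0,255),False)
cv2.imwrite("pics/w1c.png",big)
E
```

```text
(no output)
```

View pics/w1c.png

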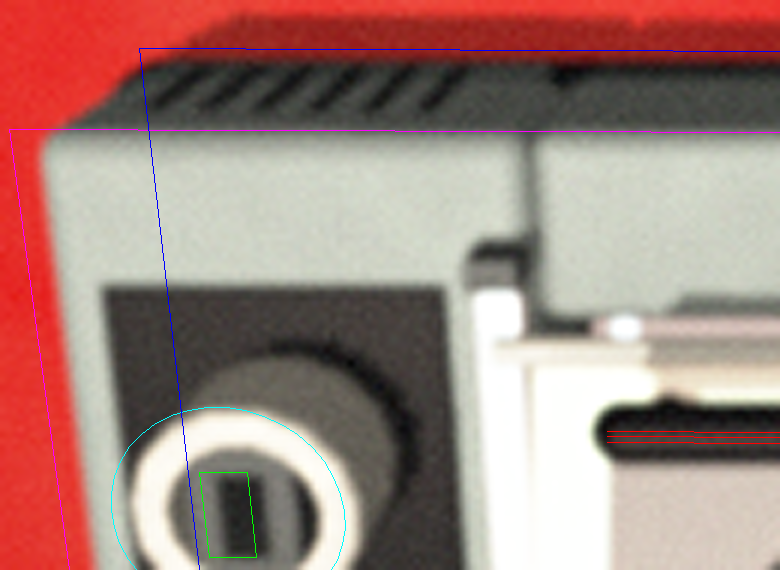

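Emit:
{"op": "send_rows", "data": {"deltas": [{"dp":[0.01,-0.02,-0.3],"rotation":[0,0,0]},{"dp":[0.02,-0.04,-0.6],"rotation":[0,0,0]},{"dp":[0.03,-0.06,-0.85],"rotation":[0,0,0]},{"dp":[0.03,-0.08,-1],"rotation":[0,0,0]}]}}

```text
clock: 3.5
position: [0.4434, -0.0555, 0.1279]
ee_rot: [-0.002, -0.023, 1.0, 0.001]
contact_force: [0.1, -0.2, 0.1]
width: -0.0001
```

Emit:
{"op": "send_rows", "data": {"deltas": [{"dp":[0,0,-0.1],"rotation":[0,0,0]},{"dp":[0,0,-0.2],"rotation":[0,0,0]},{"dp":[0,0,-0.3],"rotation":[0,0,0]},{"dp":[0,0,-0.38],"rotation":[0,0,0]},{"dp":[0,0,-0.38],"rotation":[0,0,0]},{"dp":[0,0,-0.38],"rotation":[0,0,0]}]}}

```text
clock: 4.0
position: [0.445, -0.0562, 0.0847]
ee_rot: [-0.0, -0.022, 1.0, 0.0]
contact_force: [-0.2, -0.7, -0.1]
width: 0.0002
```

Emit:
{"op": "send_rows", "data": {"deltas": [{"dp":[0.04,0,0],"rotation":[0,0,0]},{"dp":[0.09,0,0],"rotation":[0,0,0]},{"dp":[0.14,0,0],"rotation":[0,0,0]},{"dp":[0.19,0.01,0],"rotation":[0,0,0]},{"dp":[0.24,0.01,0],"rotation":[0,0,0]},{"dp":[0.29,0.01,0],"rotation":[0,0,0]},{"dp":[0.34,0.01,0],"rotation":[0,0,0]}]}}

```text
clock: 4.58
position: [0.4828, -0.0557, 0.0838]
ee_rot: [-0.005, -0.022, 1.0, 0.0]
contact_force: [-6.0, -0.1, -4.4]
width: 0.0
```

Emit:
{"op": "send_rows", "data": {"deltas": [{"dp":[0.05,0,0],"rotation":[0,0,0]},{"dp":[0.1,0,0],"rotation":[0,0,0]},{"dp":[0.15,0.01,0],"rotation":[0,0,0]},{"dp":[0.2,0.01,0],"rotation":[0,0,0]},{"dp":[0.25,0.01,0],"rotation":[0,0,0]},{"dp":[0.3,0.01,0],"rotation":[0,0,0]}]}}

```text
clock: 5.08
position: [0.5236, -0.0549, 0.085]
ee_rot: [0.001, -0.022, 1.0, -0.0]
contact_force: [-2.6, 0.1, -0.1]
width: -0.0001
```

Run:
```python
from h import *
from rig import eyes
p=eyes.get_image("scene")
a=p["color"][170:270,220:360,::-1]; cv2.imwrite("pics/s1c.png",cv2.resize(a,None,fx=5,fy=5,interpolation=cv2.INTER_CUBIC))
```

```text
(no output)
```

View pics/s1c.png

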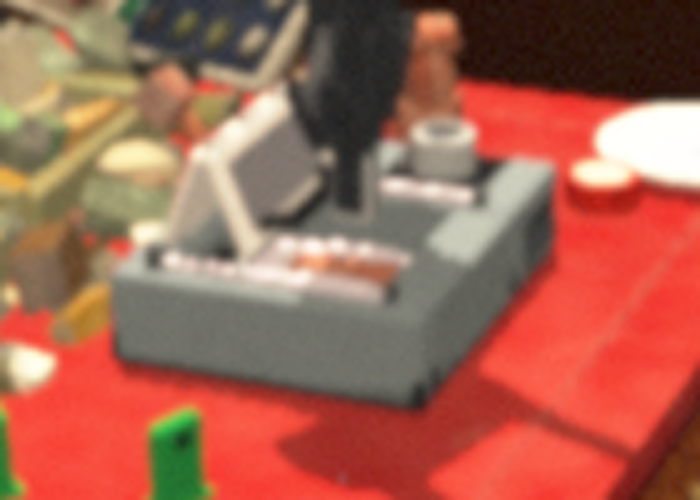

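The tent is folding up as it should (panels at roughly 60°), with the finger on the bar. I continue.

Emit:
{"op": "send_rows", "data": {"deltas": [{"dp":[0.05,0,0],"rotation":[0,0,0]},{"dp":[0.1,0,0],"rotation":[0,0,0]},{"dp":[0.15,0.01,0],"rotation":[0,0,0]},{"dp":[0.2,0.01,0],"rotation":[0,0,0]},{"dp":[0.22,0.01,0],"rotation":[0,0,0]},{"dp":[0.22,0.01,0],"rotation":[0,0,0]}]}}

```text
clock: 5.63
position: [0.5501, -0.0538, 0.0849]
ee_rot: [0.001, -0.022, 1.0, -0.0]
contact_force: [-0.2, -0.1, 0.1]
width: -0.0001
```

Emit:
{"op": "send_rows", "data": {"deltas": [{"dp":[0.02,0,0],"rotation":[0,0,0]},{"dp":[0.04,0,0],"rotation":[0,0,0]},{"dp":[0.06,0,0],"rotation":[0,0,0]},{"dp":[0.06,0,0],"rotation":[0,0,0]}]}}

```text
clock: 5.97
position: [0.5564, -0.0537, 0.0848]
ee_rot: [0.0, -0.022, 1.0, 0.0]
contact_force: [-0.9, -0.2, 0.4]
width: -0.0004
```

Emit:
{"op": "send_rows", "data": {"deltas": [{"dp":[0.02,0,0],"rotation":[0,0,0]},{"dp":[0.04,0,0],"rotation":[0,0,0]},{"dp":[0.06,0,0],"rotation":[0,0,0]},{"dp":[0.06,0,0],"rotation":[0,0,0]}]}}

```text
clock: 6.3
position: [0.5585, -0.0535, 0.0844]
ee_rot: [-0.005, -0.022, 1.0, 0.0]
contact_force: [-10.1, -1.2, 6.2]
width: 0.0
```

Run:
```python
from h import *
from rig import eyes
p=eyes.get_image("scene")
a=p["color"][170:270,220:360,::-1]; cv2.imwrite("pics/s2c.png",cv2.resize(a,None,fx=5,fy=5,interpolation=cv2.INTER_CUBIC))
```

```text
(no output)
```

View pics/s2c.png

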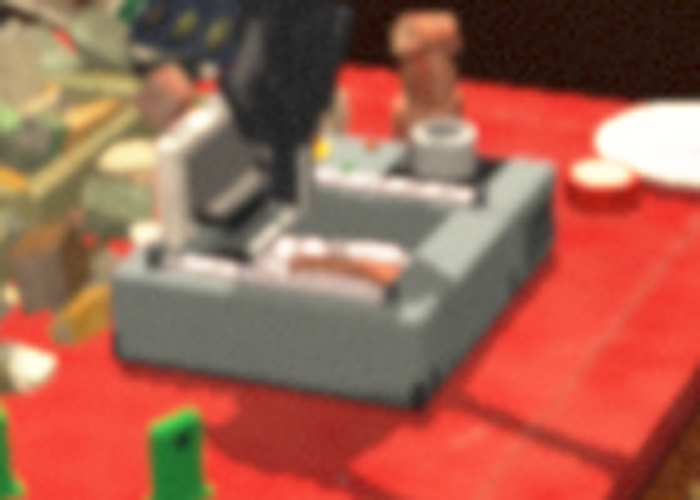

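Panels stand upright and together, and the position has stalled at the stop. I add a small extra push to seat it.

Emit:
{"op": "send_rows", "data": {"deltas": [{"dp":[0.02,0,0],"rotation":[0,0,0]},{"dp":[0.04,0,0],"rotation":[0,0,0]},{"dp":[0.04,0,0],"rotation":[0,0,0]}]}}

```text
clock: 6.6
position: [0.559, -0.0535, 0.0843]
ee_rot: [-0.01, -0.022, 1.0, 0.0]
contact_force: [-17.9, -1.8, 13.1]
width: 0.0
```

Emit:
{"op": "send_rows", "data": {"deltas": [{"dp":[-0.08,0,0],"rotation":[0,0,0]},{"dp":[-0.25,0,0],"rotation":[0,0,0]},{"dp":[-0.55,0,0],"rotation":[0,0,0]},{"dp":[-0.8,0,0.1],"rotation":[0,0,0]},{"dp":[-0.9,0,0.4],"rotation":[0,0,0]},{"dp":[-0.95,0,0.7],"rotation":[0,0,0]},{"dp":[-0.95,0.05,1],"rotation":[0,0,0]}], "fingers": -1}}

```text
clock: 7.18
position: [0.4522, -0.048, 0.206]
ee_rot: [-0.0, -0.021, 1.0, -0.0]
contact_force: [1.0, 0.0, -0.6]
width: 0.0836
```

Emit:
{"op": "send_rows", "data": {"deltas": [{"dp":[0.1,0.2,0.05],"rotation":[0,0,-0.1]},{"dp":[0.1,0.5,0.1],"rotation":[0,0,-0.2]},{"dp":[0.15,0.75,0.1],"rotation":[0,0,-0.25]},{"dp":[0.2,1,0.1],"rotation":[0,0,-0.3]}]}}

```text
clock: 7.52
position: [0.4789, 0.0737, 0.2181]
ee_rot: [0.002, 0.054, 0.999, 0.0]
contact_force: [-0.1, 0.7, -0.8]
width: 0.0855
```

Emit:
{"op": "send_rows", "data": {"deltas": [{"dp":[0.1,0.3,0.05],"rotation":[0,0,-0.1]},{"dp":[0.1,0.55,0.05],"rotation":[0,0,-0.2]},{"dp":[0.2,0.8,0.05],"rotation":[0,0,-0.3]},{"dp":[0.3,1,0.05],"rotation":[0,0,-0.3]},{"dp":[0.3,1,0.05],"rotation":[0,0,-0.3]}]}}

```text
clock: 7.93
position: [0.5168, 0.197, 0.223]
ee_rot: [0.002, 0.126, 0.992, 0.002]
contact_force: [0.3, 0.1, 0.2]
width: 0.0857
```

Run:
```python
from h import *
from rig import eyes,monitor,models
s=monitor.get_state(); print(s["position"],s["ee_rot"])
p=eyes.get_image("top"); pickle.dump(p,open("pics/top1.pkl","wb"))
a=p["color"][140:270,140:400,::-1]; cv2.imwrite("pics/t1c.png",cv2.resize(a,None,fx=3,fy=3,interpolation=cv2.INTER_CUBIC))
p=eyes.get_image("wrist"); pickle.dump(p,open("pics/w2.pkl","wb")); cv2.imwrite("pics/w2.png",p["color"][:,:,::-1])
```

```text
[0.51676837 0.19699586 0.22302822] [0.00207022 0.12633381 0.9919831  0.00223635]
```

View pics/w2.png

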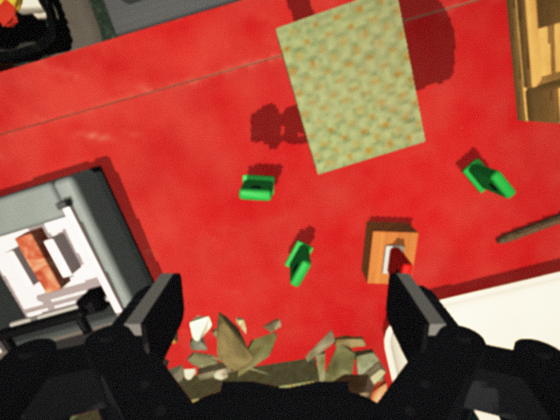

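View pics/t1c.png

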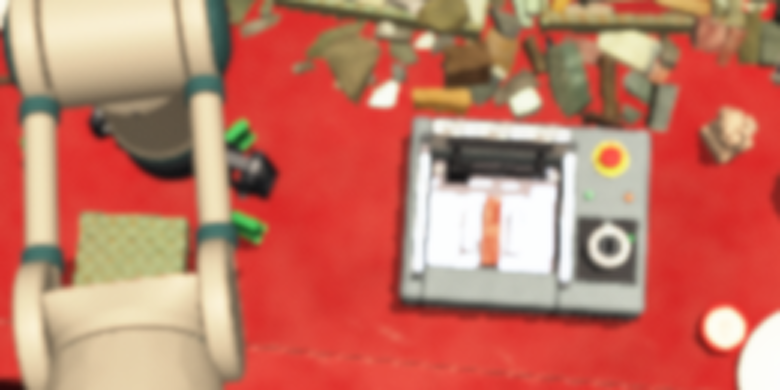

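Cover stays folded. Now the key: red bow at (400,260) with the collar at (392,258) in the wooden stand, green ones nearby. I'll measure it.

Run:
```python
from h import *
p=pickle.load(open("pics/w2.pkl","rb")); w=cloud(p); c=p["color"].astype(int); hsv=cv2.cvtColor(p["color"],cv2.COLOR_RGB2HSV).astype(int)
sub=(slice(205,300),slice(355,430))
W=w[sub].reshape(-1,3);C=c[sub].reshape(-1,3)
m=(W[:,2]>.025)&(W[:,2]<.032); r=cv2.minAreaRect((W[m,:2]*1000).astype(np.float32)); print("stand",m.sum(),r)
m=(W[:,2]>.031)&(W[:,2]<.038)&(C.min(1)>120); print("collar",m.sum(),np.median(W[m],0) if m.any() else 0)
m=(W[:,2]>.04); print("bow",m.sum(),W[m].mean(0),cv2.minAreaRect((W[m,:2]*1000).astype(np.float32)),W[m,2].max())
m=(W[:,2]>.066); print("bow top",m.sum(),W[m].mean(0),cv2.minAreaRect((W[m,:2]*1000).astype(np.float32)))
# colour-based stand
H=hsv[sub].reshape(-1,3)
print("green",[ (np.nanmean(w[v,u],0)) for v,u in [(262,298),(188,257),(180,490)]])
a=p["color"][195:310,340:460,::-1]; cv2.imwrite("pics/w2c.png",cv2.resize(a,None,fx=5,fy=5,interpolation=cv2.INTER_CUBIC))
```

```text
stand 1505 ((611.111328125, 280.1418151855469), (44.861045837402344, 56.850563049316406), 73.80472564697266)
collar 152 [0.6073205  0.27365307 0.03376422]
bow 1346 [0.54450159 0.2530928  0.17520082] ((564.6776123046875, 261.45159912109375), (110.86042022705078, 22.08948516845703), 22.137718200683594) 0.24120818514244216
bow top 1063 [0.52901507 0.24616013 0.20784874] ((561.9697875976562, 261.7421875), (106.24559020996094, 16.464218139648438), 27.778017044067383)
green [np.float64(0.2745567388982928), np.float64(0.24523247893889788), np.float64(0.32309475298069806)]
```

View pics/w2c.png

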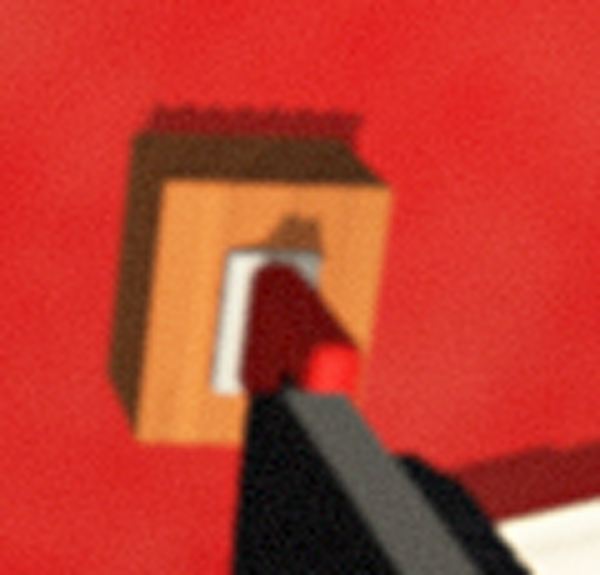

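Emit:
{"op": "send_rows", "data": {"deltas": [{"dp":[0.2,0.17,0],"rotation":[0,0,-0.03]},{"dp":[0.45,0.38,-0.1],"rotation":[0,0,-0.06]},{"dp":[0.7,0.6,-0.3],"rotation":[0,0,-0.06]},{"dp":[0.8,0.68,-0.52],"rotation":[0,0,-0.06]},{"dp":[0.8,0.68,-0.52],"rotation":[0,0,-0.06]},{"dp":[0.8,0.68,-0.52],"rotation":[0,0,-0.06]}], "fingers": 0, "grip_force": 40}}

```text
clock: 8.53
position: [0.6089, 0.2726, 0.1578]
ee_rot: [-0.002, 0.143, 0.99, -0.001]
contact_force: [-0.2, 0.5, 0.8]
width: 0.0427
```

Run:
```python
from h import *
from rig import eyes,monitor,models
s=monitor.get_state(); print(s["position"],s["ee_rot"],s["width"])
p=eyes.get_image("wrist"); pickle.dump(p,open("pics/w3.pkl","wb")); cv2.imwrite("pics/w3.png",p["color"][:,:,::-1])
w=cloud(p); W=w.reshape(-1,3)
near=(abs(W[:,0]-.612)<.04)&(abs(W[:,1]-.279)<.04)
m=near&(W[:,2]>.026)&(W[:,2]<.032); print("stand",cv2.minAreaRect((W[m,:2]*1000).astype(np.float32)))
m=near&(W[:,2]>.05)&(W[:,2]<.078); print("bow",m.sum(),W[m].mean(0),cv2.minAreaRect((W[m,:2]*1000).astype(np.float32)))
```

```text
[0.60891935 0.2726246  0.15784296] [-0.00241676  0.14312715  0.98970025 -0.00148036] 0.042702684517962754
stand ((611.2289428710938, 280.28326416015625), (44.160011291503906, 55.989662170410156), 73.41057586669922)
bow 738 [0.60862033 0.28066456 0.06944532] ((610.7611694335938, 280.212890625), (9.87272834777832, 27.250154495239258), 73.76453399658203)
```

View pics/w3.png

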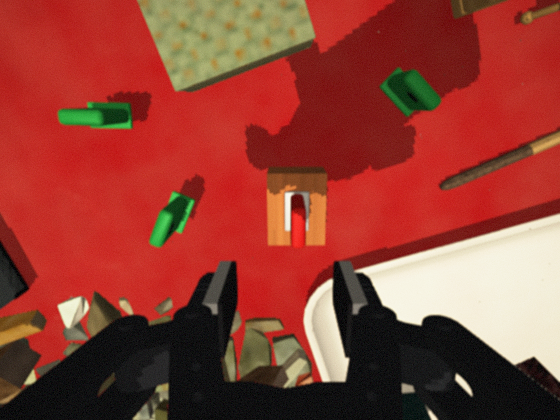

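Emit:
{"op": "send_rows", "data": {"deltas": [{"dp":[0.02,0.06,-0.1],"rotation":[0,0,0]},{"dp":[0.02,0.06,-0.3],"rotation":[0,0,0]},{"dp":[0.02,0.06,-0.5],"rotation":[0,0,0]},{"dp":[0.02,0.06,-0.7],"rotation":[0,0,0]},{"dp":[0.02,0.06,-0.8],"rotation":[0,0,0]},{"dp":[0.02,0.06,-0.83],"rotation":[0,0,0]},{"dp":[0.02,0.06,-0.83],"rotation":[0,0,0]}]}}

```text
clock: 9.17
position: [0.612, 0.2808, 0.0608]
ee_rot: [-0.0, 0.143, 0.99, -0.0]
contact_force: [-0.2, -0.2, 0.3]
width: 0.0427
```

Run:
```python
from h import *
from rig import eyes,monitor,models
s=monitor.get_state(); print(s["position"],s["ee_rot"],s["width"],s["contact_force"])
p=eyes.get_image("wrist"); cv2.imwrite("pics/w4.png",p["color"][:,:,::-1])
```

```text
[0.61199549 0.28078526 0.0607886 ] [-1.73278737e-04  1.43113763e-01  9.89706228e-01 -6.04020150e-05] 0.042696478815155876 [-0.22553736 -0.17740913  0.25574463]
```

View pics/w4.png

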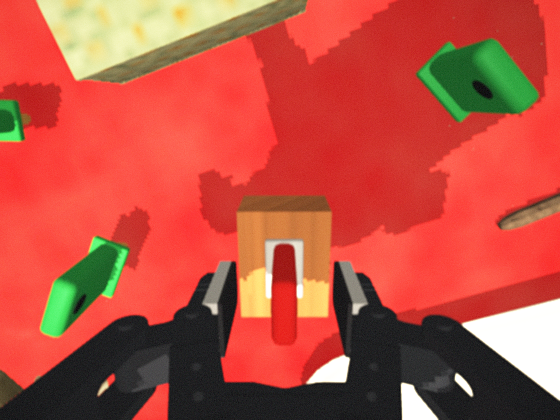

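Emit:
{"op": "send_rows", "data": {"deltas": [{"dp":[0,0,-0.02],"rotation":[0,0,0]},{"dp":[0,0,-0.02],"rotation":[0,0,0]},{"dp":[0,0,-0.02],"rotation":[0,0,0]},{"dp":[0,0,-0.02],"rotation":[0,0,0]},{"dp":[0,0,-0.02],"rotation":[0,0,0]},{"dp":[0,0,-0.02],"rotation":[0,0,0]},{"dp":[0,0,-0.02],"rotation":[0,0,0]},{"dp":[0,0,-0.02],"rotation":[0,0,0]}], "fingers": 1, "grip_force": 60}}

```text
clock: 9.88
position: [0.6128, 0.2809, 0.0596]
ee_rot: [0.001, 0.143, 0.99, 0.0]
contact_force: [-1.4, -2.4, 6.4]
width: 0.0094
```

Emit:
{"op": "send_rows", "data": {"deltas": [{"dp":[0,0,0.05],"rotation":[0,0,0]},{"dp":[0,0,0.15],"rotation":[0,0,0]},{"dp":[0,0,0.3],"rotation":[0,0,0]},{"dp":[0,0,0.55],"rotation":[0,0,0]},{"dp":[0,0,0.8],"rotation":[0,0,0]},{"dp":[0,0,1],"rotation":[0,0,0]},{"dp":[0,0,1],"rotation":[0,0,0]},{"dp":[0,0,1],"rotation":[0,0,0]}]}}

```text
clock: 10.55
position: [0.613, 0.2819, 0.181]
ee_rot: [0.002, 0.143, 0.99, 0.001]
contact_force: [-0.4, 0.3, -1.4]
width: 0.0095
```

Run:
```python
from h import *
from rig import eyes,monitor,models
s=monitor.get_state(); print(s["position"],s["ee_rot"],s["width"],s["contact_force"])
p=eyes.get_image("wrist"); cv2.imwrite("pics/w5.png",p["color"][:,:,::-1])
p=eyes.get_image("scene"); u,v=proj(p,s["position"])[0].astype(int); print(u,v)
a=p["color"][v-40:v+60,u-60:u+60,::-1]; cv2.imwrite("pics/s5c.png",cv2.resize(a,None,fx=5,fy=5,interpolation=cv2.INTER_CUBIC))
```

```text
[0.61302964 0.28187023 0.18097976] [0.00181034 0.14285915 0.98974045 0.0013499 ] 0.0095140770131173 [-0.40651348  0.27138838 -1.44558093]
178 215
```

View pics/w5.png

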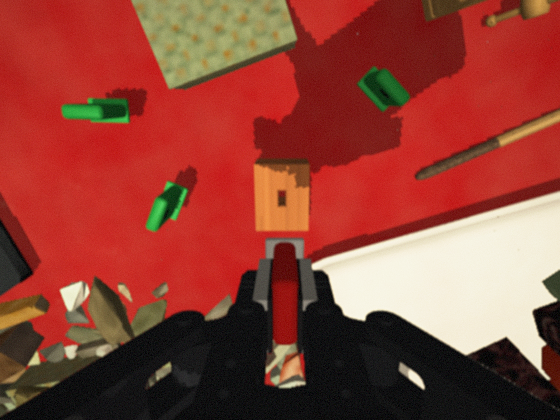

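View pics/s5c.png

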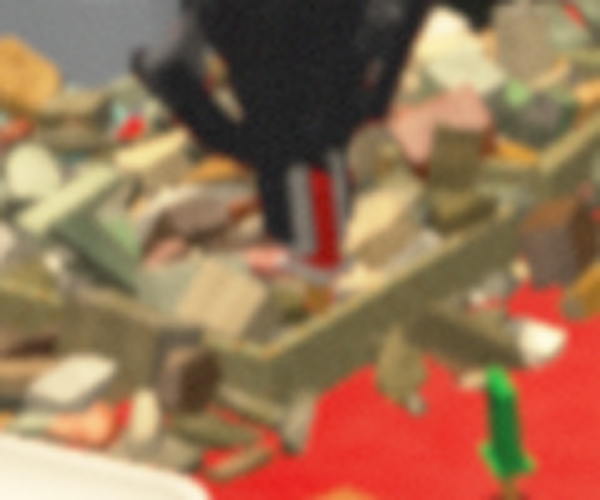

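Key is held upright and the empty stand slot is visible at (282,198), a good reference for aligning over the turret. I transfer now.

Emit:
{"op": "send_rows", "data": {"deltas": [{"dp":[-0.02,-0.15,0.1],"rotation":[0,0,0.03]},{"dp":[-0.06,-0.4,0.2],"rotation":[0,0,0.08]},{"dp":[-0.13,-0.66,0.3],"rotation":[0,0,0.12]},{"dp":[-0.2,-0.92,0.4],"rotation":[0,0,0.16]}]}}

```text
clock: 10.98
position: [0.5869, 0.1699, 0.2244]
ee_rot: [-0.002, 0.102, 0.995, -0.001]
contact_force: [0.5, 0.5, -0.3]
width: 0.0096
```

Emit:
{"op": "send_rows", "data": {"deltas": [{"dp":[-0.05,-0.25,0],"rotation":[0,0,0.04]},{"dp":[-0.1,-0.5,0],"rotation":[0,0,0.08]},{"dp":[-0.15,-0.72,0],"rotation":[0,0,0.12]},{"dp":[-0.2,-0.92,0],"rotation":[0,0,0.16]}]}}

```text
clock: 11.32
position: [0.5627, 0.0588, 0.2245]
ee_rot: [-0.002, 0.063, 0.998, -0.0]
contact_force: [0.4, -0.1, -0.6]
width: 0.0091
```

Emit:
{"op": "send_rows", "data": {"deltas": [{"dp":[-0.05,-0.25,0],"rotation":[0,0,0.04]},{"dp":[-0.1,-0.5,0],"rotation":[0,0,0.08]},{"dp":[-0.15,-0.72,0],"rotation":[0,0,0.12]},{"dp":[-0.2,-0.92,0],"rotation":[0,0,0.16]}]}}

```text
clock: 11.65
position: [0.5388, -0.0513, 0.2245]
ee_rot: [-0.002, 0.023, 1.0, 0.0]
contact_force: [-0.6, -0.6, -0.7]
width: 0.0094
```

Emit:
{"op": "send_rows", "data": {"deltas": [{"dp":[-0.05,-0.25,0],"rotation":[0,0,0.04]},{"dp":[-0.1,-0.5,0],"rotation":[0,0,0.08]},{"dp":[-0.15,-0.72,0],"rotation":[0,0,0.12]},{"dp":[-0.2,-0.88,0],"rotation":[0,0,0.16]},{"dp":[-0.2,-0.92,0],"rotation":[0,0,0.16]},{"dp":[-0.2,-0.92,0],"rotation":[0,0,0.16]},{"dp":[-0.2,-0.92,0],"rotation":[0,0,0.16]},{"dp":[-0.2,-0.92,0],"rotation":[0,0,0.16]}]}}

```text
clock: 12.32
position: [0.5163, -0.1592, 0.2257]
ee_rot: [-0.001, -0.017, 1.0, 0.001]
contact_force: [0.1, -0.1, 0.6]
width: 0.0095
```

Run:
```python
from h import *
from rig import eyes,monitor,models
p=eyes.get_image("wrist"); s=monitor.get_state(); pickle.dump((p,s),open("pics/w6.pkl","wb")); cv2.imwrite("pics/w6.png",p["color"][:,:,::-1])
print(s["position"],s["ee_rot"],s["width"])
b=cv2.imread("pics/w5.png")
A=[cv2.resize(im[y-45:y+45,x-45:x+45],None,fx=4,fy=4,interpolation=cv2.INTER_CUBIC) for im,x,y in [(b,282,200),(cv2.imread("pics/w6.png"),282,200)]]
cv2.imwrite("pics/w56.png",np.hstack(A))
```

```text
[ 0.51639403 -0.15910841  0.22588146] [-3.55397553e-04 -1.71720964e-02  9.99852299e-01  6.10703322e-04] 0.009698344836255415
```

View pics/w6.png

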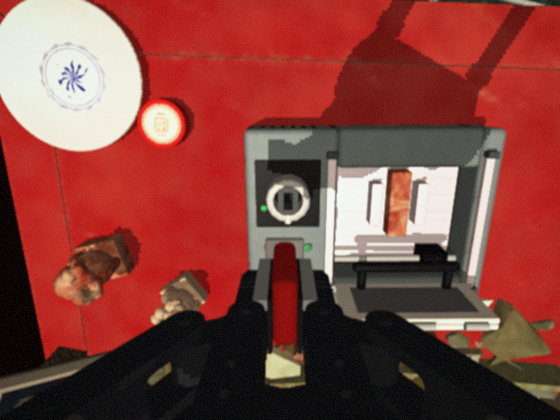

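View pics/w56.png

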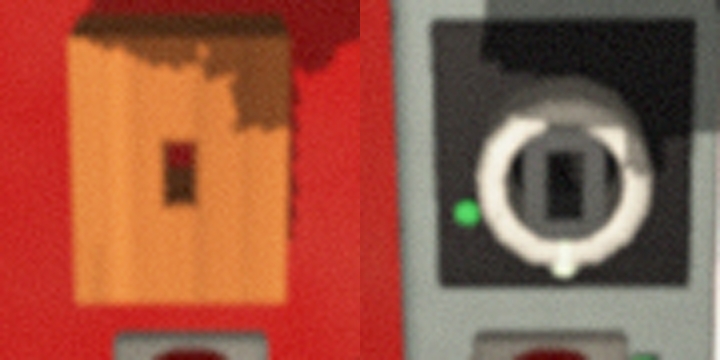

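```bash
cat >> h.py <<'E'
def T_of(s): q=s["ee_rot"]; return R.from_quat([q[1],q[2],q[3],q[0]]).as_matrix()
def fakecam(p,s,pos,quat):
    # camera of picture p (taken in state s) moved to another tool pose
    Rm,t,K=cam(p); A=T_of(s); Rc=A.T@Rm.T; o=A.T@(-t@Rm-s["position"])
    B=R.from_quat([quat[1],quat[2],quat[3],quat[0]]).as_matrix()
    Rw=(B@Rc).T; ow=B@o+np.array(pos); return dict(rvec=cv2.Rodrigues(Rw)[0].ravel(),tvec=-Rw@ow,mtx=K)
E
python3 - <<'E'
from h import *
p,s=pickle.load(open("pics/w6.pkl","rb"))
pos5=np.array([0.61302964,0.28187023,0.18097976]);q5=[0.00181034,0.14285915,0.98974045,0.0013499]
p5=fakecam(p,s,pos5,q5)
def blob(f,x0,y0,x1,y1,thr):
    g=cv2.imread(f)[y0:y1,x0:x1].max(2); g=cv2.resize(g,None,fx=8,fy=8,interpolation=cv2.INTER_CUBIC)
    m=(g<thr).astype(np.uint8); n,l,st,c=cv2.connectedComponentsWithStats(m)
    for k in range(1,n):
        if st[k,4]>800: 
            pts=np.argwhere(l==k)[:,::-1].astype(np.float32); r=cv2.minAreaRect(pts)
            print(f,thr,"centre",(np.array(r[0])+.5)/8-.5+[x0,y0],"size",np.array(r[1])/8,r[2],st[k,4]/64)
for t in (110,140,165): blob("pics/w5.png",272,185,292,212,t)
for t in (40,50,60): blob("pics/w6.png",279,190,298,213,t)
def rep(c5,c6):
    S5=plane(p5,c5,.030)[0]; S6=plane(p,c6,.079)[0]
    B=R.from_quat([q5[1],q5[2],q5[3],q5[0]]).as_matrix()
    # key offset in tool (xy), assume key centre was over the slot, at grip TCP
    for nm,tcp in (("grip",[.6128,.2809,.0296+.03]),):
        off=B.T@(S5-np.array(tcp)); 
    K=s["position"]+T_of(s)@off
    print("stand slot",S5,"turret slot",S6,"key offset tool",off,"needed world shift",S6-K, "yaw tool y",np.degrees(np.arctan2(T_of(s)[1,1],T_of(s)[0,1])))
rep((281.75,198.5),(288.2,201.2))
# edge direction of engraver in wrist
E
```

```text
pics/w5.png 110 centre [281.4375 200.0625] size [9.5 6.5] 90.0 55.625
pics/w5.png 140 centre [281.5    198.1875] size [14.75   7.375] 90.0 103.703125
pics/w5.png 165 centre [281.5625 198.0625] size [16.   8.5] 90.0 130.6875
pics/w6.png 40 centre [287.625  200.9375] size [15.5    7.625] 90.0 98.78125
pics/w6.png 50 centre [287.57623482 200.97454357] size [16.10772324  8.28706551] 88.09085083007812 119.71875
pics/w6.png 60 centre [287.5625 200.875 ] size [16.625  9.   ] 90.0 138.34375
stand slot [0.61135482 0.28028514 0.03      ] turret slot [ 0.51569227 -0.15621983  0.079     ] key offset tool [ 0.00130696 -0.00109284  0.02959264] needed world shift [ 0.00058856  0.00398988 -0.11728841] yaw tool y 91.96785014417284
```

Emit:
{"op": "send_rows", "data": {"deltas": [{"dp":[0.005,0.03,-0.15],"rotation":[0,0,0]},{"dp":[0.005,0.03,-0.35],"rotation":[0,0,0]},{"dp":[0.005,0.03,-0.55],"rotation":[0,0,0]},{"dp":[0.005,0.03,-0.68],"rotation":[0,0,0]},{"dp":[0.005,0.03,-0.72],"rotation":[0,0,0]},{"dp":[0.005,0.03,-0.72],"rotation":[0,0,0]},{"dp":[0.005,0.03,-0.72],"rotation":[0,0,0]}]}}

```text
clock: 12.95
position: [0.5176, -0.1564, 0.1405]
ee_rot: [0.0, -0.017, 1.0, -0.0]
contact_force: [1.0, -0.4, 0.1]
width: 0.009
```

Run:
```python
from h import *
from rig import eyes,monitor,models
p=eyes.get_image("wrist"); s=monitor.get_state(); pickle.dump((p,s),open("pics/w7.pkl","wb")); cv2.imwrite("pics/w7.png",p["color"][:,:,::-1])
print(s["position"],s["ee_rot"],s["width"])
p=eyes.get_image("scene"); u,v=proj(p,s["position"])[0].astype(int); print(u,v)
a=p["color"][v-40:v+60,u-60:u+60,::-1]; cv2.imwrite("pics/s7c.png",cv2.resize(a,None,fx=6,fy=6,interpolation=cv2.INTER_CUBIC))
```

```text
[ 0.51789983 -0.15673014  0.14101865] [ 9.81745268e-04 -1.69555360e-02  9.99855699e-01 -3.57120101e-04] 0.009141352495399978
308 175
```

View pics/w7.png

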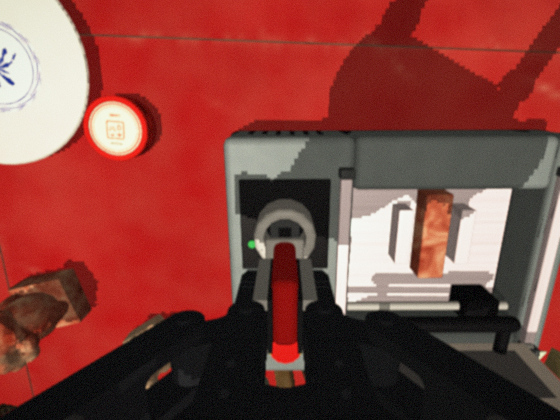

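View pics/s7c.png

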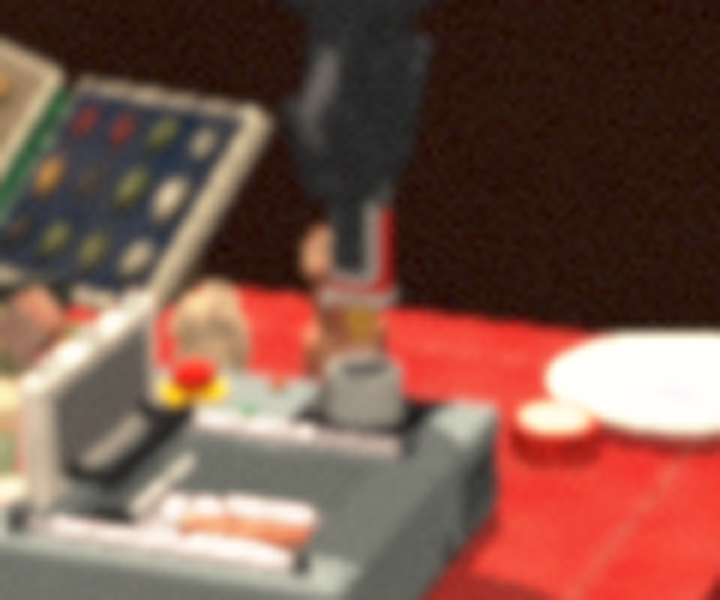

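Emit:
{"op": "send_rows", "data": {"deltas": [{"dp":[-0.005,0.01,0],"rotation":[0,0,0]},{"dp":[-0.005,0.01,0],"rotation":[0,0,0]},{"dp":[-0.005,0.01,0],"rotation":[0,0,0]},{"dp":[-0.005,0.01,0],"rotation":[0,0,0]}]}}

```text
clock: 13.38
position: [0.5165, -0.1557, 0.1404]
ee_rot: [0.0, -0.017, 1.0, -0.0]
contact_force: [-0.5, -0.3, -1.2]
width: 0.0092
```

Run:
```python
from h import *
from rig import eyes,monitor,models
for i in range(3):
    p=eyes.get_image("wrist"); s=monitor.get_state(); print(s["position"],s["ee_rot"])
pickle.dump((p,s),open("pics/w8.pkl","wb"))
im=p["color"][:,:,::-1].copy(); x0,y0=235,180;S=6
big=cv2.resize(im[y0:y0+100,x0:x0+100],None,fx=S,fy=S,interpolation=cv2.INTER_CUBIC)
# predicted slot rect if centred at key offset
off=np.array([.0013,-.0011,0]); c=s["position"]+T_of(s)@off; print(c)
def dr(X,col):
    q=((proj(p,X)-[x0,y0]+.5)*S-.5).astype(int); cv2.polylines(big,[q],True,col,1)
A=T_of(s)
L=np.array([[7.2,3.7],[7.2,-3.7],[-7.2,-3.7],[-7.2,3.7]])/1000
dr([[*(c+A@[a,b,0])[:2],.079] for a,b in L],(0,255,0))
t=np.linspace(0,6.28,40); dr([[c[0]+.018*np.cos(i),c[1]+.018*np.sin(i),.079] for i in t],(255,255,0))
cv2.imwrite("pics/w8c.png",big)
```

```text
[ 0.51636338 -0.15575115  0.14020801] [ 2.19794068e-04 -1.65532547e-02  9.99862958e-01 -7.83768194e-05]
[ 0.51637245 -0.15573408  0.1401447 ] [ 2.00248394e-04 -1.65099744e-02  9.99863681e-01 -2.76469882e-05]
[ 0.51632536 -0.15573116  0.14005371] [ 9.37429860e-05 -1.65452359e-02  9.99863114e-01 -4.87828627e-06]
[ 0.51506246 -0.15687357  0.14005348]
```

View pics/w8c.png

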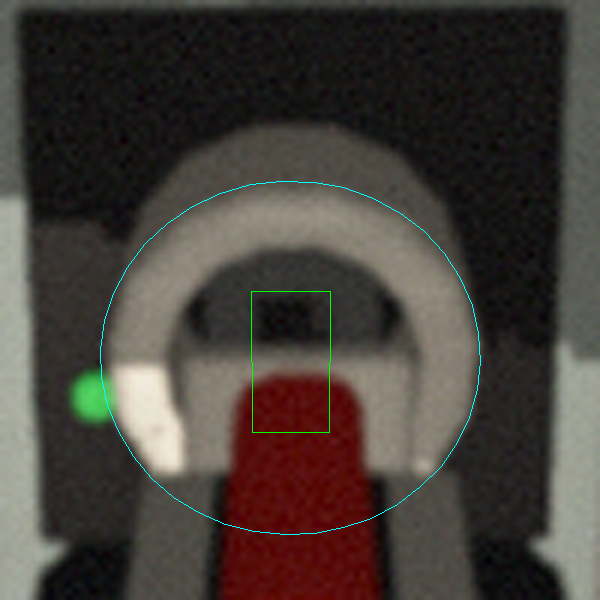

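Emit:
{"op": "send_rows", "data": {"deltas": [{"dp":[0,0,-0.03],"rotation":[0,0,0]},{"dp":[0,0,-0.06],"rotation":[0,0,0]},{"dp":[0,0,-0.09],"rotation":[0,0,0]},{"dp":[0,0,-0.11],"rotation":[0,0,0]},{"dp":[0,0,-0.13],"rotation":[0,0,0]},{"dp":[0,0,-0.15],"rotation":[0,0,0]},{"dp":[0,0,-0.15],"rotation":[0,0,0]}]}}

```text
clock: 14.12
position: [0.516, -0.1555, 0.1213]
ee_rot: [-0.001, -0.017, 1.0, 0.0]
contact_force: [0.0, -0.0, 0.9]
width: 0.0094
```

Emit:
{"op": "send_rows", "data": {"deltas": [{"dp":[0,0,-0.02],"rotation":[0,0,0]},{"dp":[0,0,-0.04],"rotation":[0,0,0]},{"dp":[0,0,-0.06],"rotation":[0,0,0]},{"dp":[0,0,-0.08],"rotation":[0,0,0]},{"dp":[0,0,-0.09],"rotation":[0,0,0]},{"dp":[0,0,-0.1],"rotation":[0,0,0]},{"dp":[0,0,-0.1],"rotation":[0,0,0]}]}}

```text
clock: 14.7
position: [0.5162, -0.1556, 0.1097]
ee_rot: [-0.0, -0.017, 1.0, 0.0]
contact_force: [0.9, -0.4, -0.7]
width: 0.0093
```

Emit:
{"op": "send_rows", "data": {"deltas": [{"dp":[0,0,-0.01],"rotation":[0,0,0]},{"dp":[0,0,-0.02],"rotation":[0,0,0]},{"dp":[0,0,-0.03],"rotation":[0,0,0]},{"dp":[0,0,-0.03],"rotation":[0,0,0]}]}}

```text
clock: 15.03
position: [0.5166, -0.1557, 0.1082]
ee_rot: [0.001, -0.017, 1.0, -0.0]
contact_force: [-2.6, 0.8, 11.6]
width: 0.0094
```

Emit:
{"op": "send_rows", "data": {"deltas": [{"dp":[0,0,0.01],"rotation":[0,0,-0.13]},{"dp":[0,0,0.015],"rotation":[0,0,-0.27]},{"dp":[0,0,0.015],"rotation":[0,0,-0.4]},{"dp":[0,0,0.015],"rotation":[0,0,-0.53]},{"dp":[0,0,0.015],"rotation":[0,0,-0.67]},{"dp":[0,0,0.015],"rotation":[0,0,-0.8]},{"dp":[0,0,0.015],"rotation":[0,0,-0.8]}]}}

```text
clock: 15.62
position: [0.5164, -0.1563, 0.1085]
ee_rot: [0.0, 0.183, 0.983, -0.001]
contact_force: [-1.6, -2.5, 1.0]
width: 0.0093
```

Run:
```python
from rig import monitor
s=monitor.get_state()
for k in ["position","ee_rot","contact_force","moment","qpos","width"]: print(k,s[k].round(4) if hasattr(s[k],"round") else s[k])
```

```text
position [ 0.5164 -0.1563  0.1085]
ee_rot [ 4.000e-04  1.827e-01  9.832e-01 -6.000e-04]
contact_force [-1.5958 -2.4686  0.9548]
moment [-0.2642  0.2034  0.0061]
qpos [-4.2220e-01  3.4190e-01  1.7926e+00 -1.1000e-03  1.0061e+00 -1.6250e+00]
width 0.009286482599518892
```

Emit:
{"op": "send_rows", "data": {"deltas": [{"dp":[0,-0.003,0],"rotation":[0,0,-0.13]},{"dp":[0,-0.005,0],"rotation":[0,0,-0.27]},{"dp":[0,-0.005,0],"rotation":[0,0,-0.4]},{"dp":[0,-0.005,0],"rotation":[0,0,-0.53]},{"dp":[0,-0.005,0],"rotation":[0,0,-0.67]},{"dp":[0,-0.005,0],"rotation":[0,0,-0.8]},{"dp":[0,-0.005,0],"rotation":[0,0,-0.8]}]}}

```text
clock: 16.2
position: [0.5164, -0.1565, 0.1085]
ee_rot: [0.0, 0.374, 0.928, -0.0]
contact_force: [-0.4, -0.3, 1.8]
width: 0.0094
```

Emit:
{"op": "send_rows", "data": {"deltas": [{"dp":[0,-0.003,0],"rotation":[0,0,-0.13]},{"dp":[0,-0.005,0],"rotation":[0,0,-0.27]},{"dp":[0,-0.005,0],"rotation":[0,0,-0.4]},{"dp":[0,-0.005,0],"rotation":[0,0,-0.5]},{"dp":[0,-0.005,0],"rotation":[0,0,-0.5]}]}}

```text
clock: 16.62
position: [0.5164, -0.1567, 0.1084]
ee_rot: [0.0, 0.486, 0.874, 0.0]
contact_force: [-0.6, 0.5, 3.9]
width: 0.009
```

Run:
```python
from rig import monitor
s=monitor.get_state()
for k in ["position","ee_rot","contact_force","moment","qpos","width"]: print(k,s[k].round(4) if hasattr(s[k],"round") else s[k])
```

```text
position [ 0.5164 -0.1567  0.1084]
ee_rot [2.00e-04 4.86e-01 8.74e-01 2.00e-04]
contact_force [-0.6102  0.465   3.8547]
moment [0.0681 0.1368 0.0109]
qpos [-4.2380e-01  3.4230e-01  1.7921e+00  4.0000e-04  1.0068e+00 -9.7990e-01]
width 0.008983271339938096
```

Emit:
{"op": "send_rows", "data": {"deltas": [{"dp":[0,0,0],"rotation":[0,0,-0.1]},{"dp":[0,0,0],"rotation":[0,0,-0.2]},{"dp":[0,0,0],"rotation":[0,0,-0.3]},{"dp":[0,0,0],"rotation":[0,0,-0.4]},{"dp":[0,0,0],"rotation":[0,0,-0.4]}]}}

```text
clock: 17.03
position: [0.5164, -0.1568, 0.1084]
ee_rot: [0.0, 0.571, 0.821, 0.0]
contact_force: [-1.4, -0.5, 3.8]
width: 0.0093
```

Run:
```python
from h import *
from rig import monitor,eyes
s=monitor.get_state()
for k in ["position","ee_rot","contact_force","moment","qpos","width"]: print(k,s[k].round(4) if hasattr(s[k],"round") else s[k])
p=eyes.get_image("wrist");a=p["color"][180:420,160:400,::-1]; cv2.imwrite("pics/w9c.png",cv2.resize(a,None,fx=2.5,fy=2.5,interpolation=cv2.INTER_CUBIC))
```

```text
position [ 0.5164 -0.1568  0.1084]
ee_rot [1.000e-04 5.706e-01 8.212e-01 1.000e-04]
contact_force [-1.3702 -0.4923  3.8004]
moment [0.0101 0.1807 0.0549]
qpos [-4.2390e-01  3.4230e-01  1.7921e+00  2.0000e-04  1.0068e+00 -7.8030e-01]
width 0.009265515312583501
```

View pics/w9c.png

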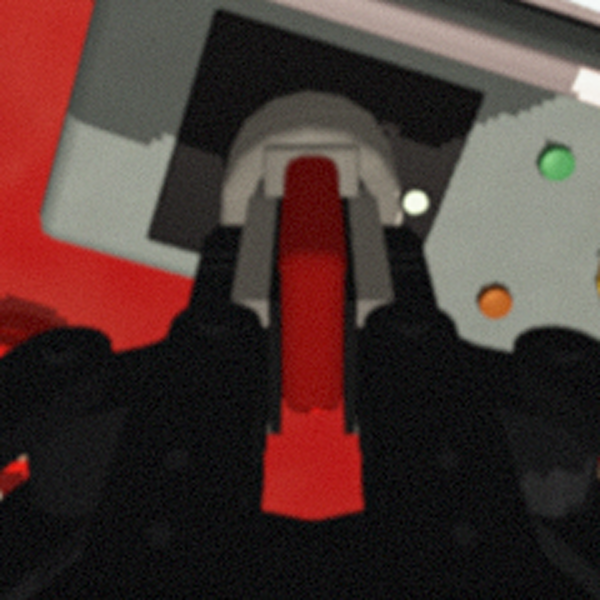

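Emit:
{"op": "send_rows", "data": {"deltas": [{"dp":[0,0,0],"rotation":[0,0,-0.1]},{"dp":[0,0,0],"rotation":[0,0,-0.2]},{"dp":[0,0,0],"rotation":[0,0,-0.2]}]}}

```text
clock: 17.33
position: [0.5164, -0.1569, 0.1084]
ee_rot: [0.0, 0.611, 0.792, 0.0]
contact_force: [-1.0, -0.4, 2.6]
width: 0.0092
```

```bash
cat > st.py <<'E'
from rig import monitor
import numpy as np
s=monitor.get_state()
for k in ["position","contact_force","moment","width"]: print(k,s[k].round(4) if hasattr(s[k],"round") else s[k])
print("turned",2*(np.arcsin(s["ee_rot"][1])+.0166))
E
python3 st.py
```

```text
position [ 0.5164 -0.1569  0.1084]
contact_force [-1.0197 -0.3797  2.5896]
moment [-0.0021  0.1943  0.1692]
width 0.009237737215903671
turned 1.3477482672528331
```

Emit:
{"op": "send_rows", "data": {"deltas": [{"dp":[0,0,0],"rotation":[0,0,-0.1]},{"dp":[0,0,0],"rotation":[0,0,-0.2]},{"dp":[0,0,0],"rotation":[0,0,-0.2]}]}}

```text
clock: 17.58
position: [0.5162, -0.1568, 0.1084]
ee_rot: [-0.0, 0.649, 0.76, -0.0]
contact_force: [-2.1, 0.2, 3.8]
width: 0.0092
```

```bash
python3 st.py
```

```text
position [ 0.5162 -0.1568  0.1084]
contact_force [-2.1434  0.1739  3.8378]
moment [0.0871 0.2262 0.2835]
width 0.009223101825018587
turned 1.4468862313864466
```

Emit:
{"op": "send_rows", "data": {"deltas": [{"dp":[0,0,0],"rotation":[0,0,0.15]},{"dp":[0,0,0],"rotation":[0,0,0.3]},{"dp":[0,0,0],"rotation":[0,0,0.3]}]}}

```text
clock: 17.83
position: [0.5164, -0.1569, 0.1083]
ee_rot: [0.0, 0.59, 0.807, 0.0]
contact_force: [-0.8, 0.8, 4.0]
width: 0.0095
```

```bash
python3 st.py
```

```text
position [ 0.5164 -0.1569  0.1083]
contact_force [-0.7563  0.8286  4.0485]
moment [0.0307 0.2395 0.037 ]
width 0.009458661055736128
turned 1.2958887827860592
```

Emit:
{"op": "send_rows", "data": {"deltas": [{"dp":[0,0,0],"rotation":[0,0,0]},{"dp":[0,0,0],"rotation":[0,0,0]},{"dp":[0,0,0],"rotation":[0,0,0]},{"dp":[0,0,0],"rotation":[0,0,0]},{"dp":[0,0,0],"rotation":[0,0,0]},{"dp":[0,0,0],"rotation":[0,0,0]}], "fingers": 0.2}}

```text
clock: 18.33
position: [0.5163, -0.1568, 0.108]
ee_rot: [-0.0, 0.592, 0.806, 0.0]
contact_force: [-0.1, -0.4, 0.5]
width: 0.0342
```

Emit:
{"op": "send_rows", "data": {"deltas": [{"dp":[0,0,0.1],"rotation":[0,0,0]},{"dp":[0,0,0.3],"rotation":[0,0,0]},{"dp":[0,0,0.6],"rotation":[0,0,0]},{"dp":[0,0,0.9],"rotation":[0,0,0]},{"dp":[0,0,1],"rotation":[0,0,0]}]}}

```text
clock: 18.75
position: [0.5186, -0.1578, 0.2334]
ee_rot: [0.004, 0.592, 0.806, 0.001]
contact_force: [1.3, 0.5, -0.3]
width: 0.0343
```

Emit:
{"op": "send_rows", "data": {"deltas": [{"dp":[-0.2,0,0.1],"rotation":[0,0,0.2]},{"dp":[-0.5,0.1,0.2],"rotation":[0,0,0.4]},{"dp":[-0.8,0.1,0.2],"rotation":[0,0,0.6]},{"dp":[-0.8,0.1,0.2],"rotation":[0,0,0.8]},{"dp":[-0.8,0.1,0.2],"rotation":[0,0,1]},{"dp":[-0.8,0.1,0.2],"rotation":[0,0,1]},{"dp":[-0.8,0.1,0.2],"rotation":[0,0,1]}]}}

```text
clock: 19.33
position: [0.4203, -0.1449, 0.2523]
ee_rot: [0.0, 0.375, 0.927, 0.0]
contact_force: [0.1, 0.0, -0.4]
width: 0.0343
```

Run:
```python
from h import *
from rig import monitor,eyes
A=[]
p=eyes.get_image("wrist"); pickle.dump(p,open("pics/w10.pkl","wb")); cv2.imwrite("pics/w10.png",p["color"][:,:,::-1])
for n,(x0,y0,w,h) in dict(top=(270,160,170,120),scene=(220,160,170,120)).items():
    p=eyes.get_image(n); pickle.dump(p,open(f"pics/{n}10.pkl","wb")); A.append(cv2.resize(p["color"][y0:y0+h,x0:x0+w,::-1],None,fx=4,fy=4,interpolation=cv2.INTER_CUBIC)[:290] if 0 else cv2.resize(p["color"][y0:y0+h,x0:x0+w,::-1],None,fx=2.35,fy=2.35,interpolation=cv2.INTER_CUBIC))
cv2.imwrite("pics/ts10.png",np.hstack(A))
```

```text
(no output)
```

View pics/w10.png

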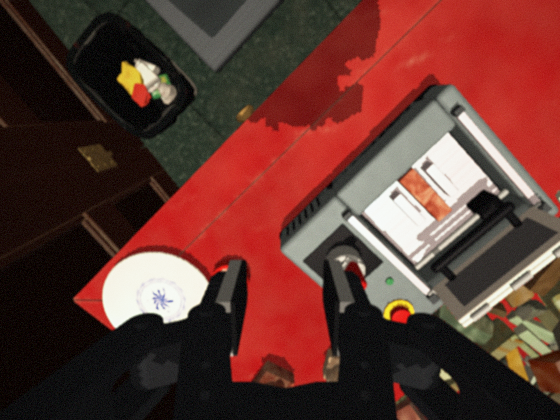

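View pics/ts10.png

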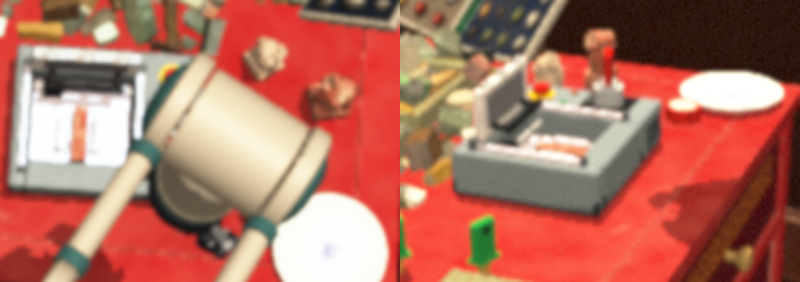

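Emit:
{"op": "send_rows", "data": {"deltas": [{"dp":[0,0.25,0],"rotation":[0,0,0.2]},{"dp":[0,0.6,0],"rotation":[0,0,0.4]},{"dp":[-0.1,0.8,0],"rotation":[0,0,0.6]},{"dp":[-0.1,1,0],"rotation":[0,0,0.8]},{"dp":[-0.1,1,0],"rotation":[0,0,0.8]}]}}

```text
clock: 19.9
position: [0.4075, -0.0212, 0.2519]
ee_rot: [-0.001, 0.18, 0.984, 0.001]
contact_force: [0.8, 0.1, 0.2]
width: 0.034
```

Emit:
{"op": "send_rows", "data": {"deltas": [{"dp":[0,0.25,0],"rotation":[0,0,0.1]},{"dp":[0,0.6,0],"rotation":[0,0,0.1]},{"dp":[0,0.8,0],"rotation":[0,0,0.1]},{"dp":[0,1,0],"rotation":[0,0,0.1]},{"dp":[0,1,0],"rotation":[0,0,0.1]},{"dp":[0,1,0],"rotation":[0,0,0.1]}]}}

```text
clock: 20.4
position: [0.4087, 0.0956, 0.2519]
ee_rot: [-0.0, 0.157, 0.988, -0.0]
contact_force: [0.9, 0.2, 0.6]
width: 0.0342
```

Run:
```python
from h import *
from rig import monitor,eyes
A=[]
p=eyes.get_image("wrist"); pickle.dump(p,open("pics/w11.pkl","wb")); cv2.imwrite("pics/w11.png",p["color"][:,:,::-1])
for n,(x0,y0,w,h) in dict(top=(270,160,160,120),scene=(230,165,100,75)).items():
    p=eyes.get_image(n); pickle.dump(p,open(f"pics/{n}11.pkl","wb")); A.append(cv2.resize(p["color"][y0:y0+h,x0:x0+w,::-1],(400,300),interpolation=cv2.INTER_CUBIC))
cv2.imwrite("pics/ts11.png",np.hstack(A))
p0=pickle.load(open("pics/top0.pkl","rb")); p=pickle.load(open("pics/top11.pkl","rb")); 
d=cv2.absdiff(p0["color"],p["color"])[180:275,362:440].max(2); print("pot/figure area diff", (d>60).sum())
w=cloud(p); s=w[175:255,260:370].reshape(-1,3)
m=s[:,2]>.095; print("high pts",m.sum(),s[m,2].max())
```

```text
pot/figure area diff 0
high pts 625 0.634806645256162
```

View pics/w11.png

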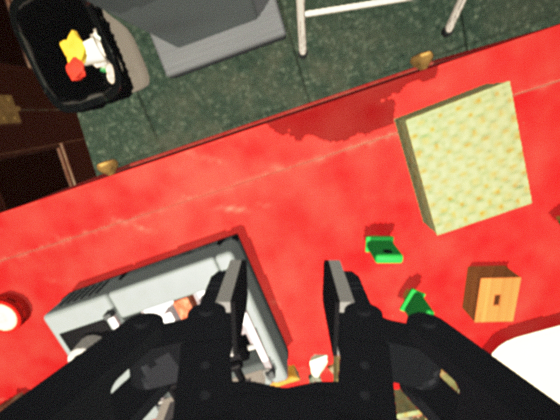

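View pics/ts11.png

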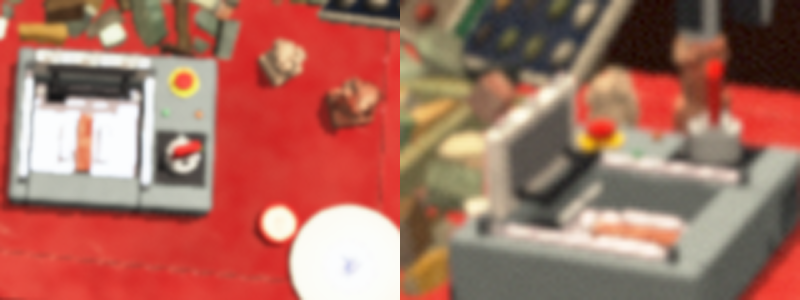

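Run:
```python
from h import *
p=pickle.load(open("pics/top11.pkl","rb")); w=cloud(p)
x0,y0=330,205; im=p["color"][y0:y0+32,x0:x0+32]
big=cv2.resize(im,None,fx=16,fy=16,interpolation=cv2.INTER_CUBIC); cv2.imwrite("pics/t11k.png",big[:,:,::-1])
hsv=cv2.cvtColor(big,cv2.COLOR_RGB2HSV).astype(int); m=((hsv[...,0]<10)|(hsv[...,0]>170))&(hsv[...,1]>150)&(hsv[...,2]>90)
n,l,st,c=cv2.connectedComponentsWithStats(m.astype(np.uint8)); k=1+np.argmax(st[1:,4])
pts=(np.argwhere(l==k)[:,::-1]+.5)/16-.5+[x0,y0]
P=plane(p,pts,.121)[:,:2]; q=P-P.mean(0); ev,V=np.linalg.eigh(q.T@q); a=V[:,1]; print(P.mean(0),np.sqrt(ev/len(q))*3.46,"angle from engraver x",((0.0378-np.arctan2(a[1],a[0]))%np.pi))
s=w[y0:y0+32,x0:x0+32]; print("top z",np.nanpercentile(s[...,2],[97,99,100]))
```

```text
[ 0.51500154 -0.19423424] [0.01471318 0.08459609] angle from engraver x 3.125920081689321
top z [0.1183193  0.12264659 0.12757913]
```

View pics/t11k.png

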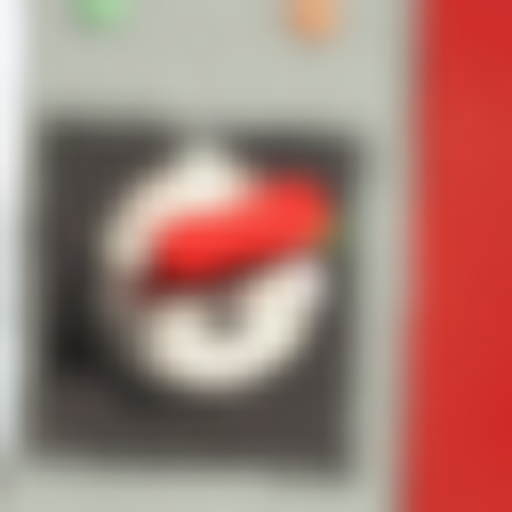

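Run:
```python
from h import *
for n in ("top11","scene11"):
    p=pickle.load(open(f"pics/{n}.pkl","rb")); w=cloud(p).reshape(-1,3); c=p["color"].reshape(-1,3)
    e=eng([0,0,0])[0]; d=(w-e)*1000; cs,sn=np.cos(.0378),np.sin(.0378); E=np.c_[cs*d[:,0]+sn*d[:,1],-sn*d[:,0]+cs*d[:,1],d[:,2]]
    b=(abs(E[:,1]-30)<40)&(E[:,0]>-10)&(E[:,0]<50)&(E[:,2]>66)&(E[:,2]<82)&(c.max(1)<75)
    print(n,"bar",b.sum(),np.percentile(E[b],[10,50,90],axis=0).round(1).tolist())
    b=(abs(E[:,1]-30)<62)&(E[:,0]>-60)&(E[:,0]<90)&(E[:,2]>95)&(E[:,2]<135)
    print(" panels",b.sum(),np.percentile(E[b],[5,50,95],axis=0).round(1).tolist())
```

```text
top11 bar 89 [[31.5, -5.9, 72.2], [35.1, 37.0, 75.7], [42.6, 67.1, 79.4]]
 panels 267 [[54.1, -23.3, 99.4], [57.2, 30.0, 115.5], [64.9, 82.7, 124.0]]
scene11 bar 50 [[28.8, 5.1, 74.4], [31.3, 32.8, 78.4], [40.6, 64.5, 81.0]]
 panels 296 [[54.0, -17.9, 96.7], [56.5, 41.6, 111.8], [63.3, 89.7, 125.7]]
```

Bar at about 32 mm, panels at x 54–64, key fully in (top at about z 121 mm) and turned. Everything is in place, so I hand in.

```bash
python3 -c "
from rig import manip
print(manip.sign_off())"
```

```text
the job is handed in; nothing more can be done
None
```

The dust cover is folded back, and the red key is in the switch and turned clockwise to its stop. I handed the job in at about 20.6 s of the 61 s allowed.

- **Cover:** I pushed the pull bar with the closed fingers until it stalled at the stop, then added a push of about 18 N to seat it. The last camera check still had both panels upright and together (x 54–64 mm). The bar was at x ≈ 32 mm, where it should be when fully folded.
- **Key:** I took the red key from the wooden stand and pushed it down until it seated, at about 12 N. I then turned it until the torque rose sharply to 0.28 N m, well above the switch's 0.04, which I took as the stop. I eased the torque off and let go. Afterwards the top of the key was at about z 121 mm, so it is fully in. It points about 1.2 rad clockwise, which fits the 1.05 stop plus the slot's play.
- **Surroundings:** The paste pot and the stone figure look unmoved. The before and after top pictures show no difference in their area.
- **Checks that disagreed or failed:**
  - The wrist and top cameras disagreed by about 2 mm on the slot's position. I lined the key up using the empty stand slot as reference, and it went in without resistance.
  - My automatic measurement of the key's angle failed because it picked up the red tablecloth, so I read that angle from the picture by eye.
  - I did not measure the switch angle directly.

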